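# Zero the coffee mill and set its grind

### The job

Set the grind of the coffee mill: turn the black thumbscrew on its top clockwise (seen from above) until the burrs seat and it is snug against the stop, then back it off a quarter turn counter-clockwise from there. Finish with the gripper still closed on the thumbscrew, holding it still at that setting. Leave the cups, pot, dish and scoop where they stand.

Things in the scene. Friction and masses are not known exactly. Their poses are not given: they have to be found in the camera images.
- mill: pine coffee mill fixed on the ledge, foot 212 x 132 mm, steel deck at 110 mm height; origin at the centre of its underside, z up, x towards its hopper. Hopper: 66 mm across, top at 160 mm height, centred 64 mm to +x of the origin. Thumbscrew axis (vertical): 50 mm to -x of the origin. A crank reaches 112 mm to +y, below 80 mm height
- knob: wing of the thumbscrew: black bar 52 mm long (x), 12 thick (y), 26 high, its +x end red. Origin at its centre on the vertical turning axis, 143 mm above the ledge (bar from 130 to 156 mm, on a 9 mm stem). Pinch it across the thickness from above. Turns against light friction (under 0.06 N m), stays level. The seat lies 0.6 to 2.0 rad clockwise of the start, at no fixed bearing on the mill: feel for it
- cheek_a: the wing's flat gripping face on its +y side, a 52 x 26 mm plate 3 mm thick that is fixed to the wing and part of its 12 mm thickness; origin at the middle of the face, axes as the wing's
- cheek_b: the same on the wing's -y side
- backoff (a joint): angle (rad) of the wing's red end counter-clockwise of the drag pointer, a red tab reaching 38 mm from the axis on a white disc (52 mm across, top at 118 mm height) under the wing. Turned clockwise, the wing reaches 0 and then pushes the pointer along; turned back, it leaves the pointer where it was pushed. So 0 alone does not mean seated. Starts at 0.1 to 0.5
- windup (a joint): twist (rad, clockwise positive) of the sprung burr under the thumbscrew, 1.5 N m per rad; the wing turns along with it. About 0.04 or less while the screw turns freely; it climbs past 0.1 (0.15 N m) only once the burrs are seated and the screw is snug; springs back when the screw is loosened or let go
- cup1: white ceramic cup, 64 mm across the rim, 60 mm high, origin at the centre of its underside, in a slot of the pine rack; leave alone
- cup2: like cup1, in another slot
- cup3: like cup1, in another slot
- cup4: like cup1, in another slot
- rack: pine cup rack fixed on the ledge, 90 x 330 x 40 mm, origin at the centre of its underside, long side along its y
- pot: black clay coffee pot, 132 mm across, 185 mm high, spout and handle reach 90 mm from its axis; origin at the centre of its underside; leave alone
- dish: small blue ceramic incense dish, 84 mm across, 30 mm high, origin at the centre of its underside; leave alone
- scoop: green plastic scoop, 160 x 45 mm, 30 mm high, origin under its middle, handle to -x; leave alone

How it is judged:
By the outcome, as a careful person would: the job done as asked, in the order asked, and still so for the second after the job is handed in, while the arm keeps its last pose, push and grip.
It also fails if it takes over 72 s, if anything falls off the work surface, if the arm or the gripper's body presses on something with over 40 N, if the wrist force passes 120 N, or if a joint passes its speed limit or range.

### The arm

A 6-joint arm with a two-finger parallel gripper is mounted at the origin on the work surface. World frame = base frame: x ahead of the robot, y to its left, z up, the work surface at z = 0. Lengths are in m, angles in rad, forces in N, time in s.
With the tool pointing down it reaches from about 0.3 to 0.875 m from the base axis. Payload 6.4 kg.
Tool frame: the origin (TCP) lies at the very end of the fingers, on their centre line; the grasp point (between the pads) lies 19 mm behind it (ctrl.grip_point_offset is the z of the grasp point in the tool frame, in m); z points along the fingers, y is the direction in which the jaws open and shut (so a half turn about z gives the same grasp; the last joint's range is limited). The gripper opens to 85 mm and grips with 20 to 120 N. Pads are 22 mm wide; open, the fingers measure 114 mm over their backs; the gripper's body (76 mm by 85 mm) begins 54 mm behind the grasp point. The pads swing forward as they close: fully open they stand 13 mm farther back than shut.
Start: joints at [-1.521, 0.181, 1.607, -0, 1.354, -0.206], TCP at [0.146, -0.556, 0.231] pointing down, gripper open.
Joint ranges: [-2.99, 2.99], [-0.89, 2.07], [0.3, 2.58], [-1.14, 4.28], [0, 2.63], [-3.12, 3.12]. Speed limits (rad/s): [2.57, 2.57, 3.01, 3.14, 3.14, 3.14].

### API

Orientations are given as a unit quaternion [w, x, y, z].
In Python, from bench import status, cams, ctrl gives the robot as it stands.
- The arm moves only by the shell command python3 -m handwheel 'ROWS'. ROWS is JSON, a list of rows, each an object with "grip": the finger opening in cm, from 0 to 8.54; "linear": the shift along the tool's x, y, z in cm, a list of three; "rotation": the turn, a rotation vector about the tool's x, y, z in degrees, a list of three. A call has 1 to 12 rows; each row is the pose to reach, as a shift and turn from the pose commanded when the call began, along the tool's axes at that moment; what a row does not reach only later rows make up. A row lasts 1/12 s, in which the tool goes at most 41.7 mm and 7.16 degrees, less where a joint would pass 70% of its speed; a pose out of reach is approached as far as the arm can. A call with a gripper value outside its range is refused whole. The fingers move at their own pace and stop on an object; the grip force is fixed at half the most. Time passes only in rows, so rows that repeat a pose let the fingers close. It gives the time, the measured TCP pose, the force and the opening at its end, in the units of the state.
- status.get_obs(): the state, without advancing time (a new reading comes with each control period).
- cams.camera(name): name is "scene" or "side" or "wrist"; returns the picture (480x640x3 uint8, red, green, blue); there is no depth.
- cams.camera_info(name): a dict with "fovy" (degrees; the focal length in pixels is half the picture's height over the tangent of half this angle, whatever the lens; pixels are square), "cx", "cy" (the principal point, pixels), "world_from_camera" (4x4, takes a point from camera to world coordinates); the wrist camera has in their place "mount" (4x4, takes a point from camera to tool coordinates, whose origin is the TCP and whose axes are the flange's). Camera axes: x right, y down, z forward; pixel columns grow to the right and rows downward; lengths in m; the calibration is good to about 2 mm. A picture is of the moment at which its call begins: read the wrist's pose just before it. camera_info takes no time and is no camera call.
- ctrl.hand_in(): hands the job in, once; it reports no verdict.
The state is a dict: "time_s": time; "q": joint angles; "dq": joint speeds; "joint_efforts": joint torques, N m; "eef_pos": TCP position; "eef_rot": TCP orientation; "wrist_force": force on the tool from outside, world axes, zero at the start; "torque": the same for the moment, N m; "opening": opening from 0.0 (shut) to 1.0 (fully open).
Only numpy, scipy, OpenCV 4.12 (cv2) and the standard library are available. Lean on these libraries where they do the work, as an engineer would, in place of code of your own. Each camera call takes 0.05 s, during which the arm holds its last target.

## Working session

There is one attempt and no reset: what is moved stays moved. The work goes in short steps, Python scripts to look and compute and a shell command to move; the robot and the scene stay as the last step left them, time stands still between calls to the robot, and variables do not carry over. Pictures are saved under pics/ and viewed, and the job is handed in when it is done.

```bash
ls; mkdir -p pics
python3 - <<'E'
from bench import status,cams,ctrl
import cv2
print(status.get_obs(), ctrl.grip_point_offset)
for n in ["scene","side","wrist"]:
    print(n,cams.camera_info(n))
    cv2.imwrite(f"pics/{n}0.png",cams.camera(n)[:,:,::-1])
E
```

```text
pics
{'time_s': 0.0, 'q': array([-1.52131230e+00,  1.81517801e-01,  1.60805653e+00, -1.04861858e-05,
        1.35378545e+00, -2.06318402e-01]), 'dq': array([-1.33193707e-05,  8.66379196e-04, -2.04299112e-03,  1.00466100e-03,
        5.48327839e-04,  1.32421115e-03]), 'joint_efforts': array([ 7.64285560e-04, -4.44869864e+01, -3.51337945e+01, -1.95615544e-04,
        9.17528349e-03,  3.16505776e-06]), 'eef_pos': array([ 0.14546214, -0.55570601,  0.23037377]), 'eef_rot': array([-8.81247734e-04,  9.91831252e-01,  1.27553857e-01,  6.41120678e-05]), 'wrist_force': array([-0.49508564, -0.16966465,  0.86664018]), 'torque': array([ 0.04583081,  0.02286682, -0.01740097]), 'opening': 0.9955977851600378} -0.0187
scene {'fovy': 54.315822444464786, 'cx': 319.4339055049991, 'cy': 233.04039231761732, 'world_from_camera': array([[ 0.65826897,  0.44328201, -0.60842669,  1.15115095],
       [ 0.75276802, -0.39268683,  0.52833452, -0.55340265],
       [-0.00471996, -0.80579037, -0.59218207,  0.7217614 ],
       [ 0.        ,  0.        ,  0.        ,  1.        ]])}
side {'fovy': 47.642440850963204, 'cx': 319.74218968268207, 'cy': 231.36708271539632, 'world_from_camera': array([[-0.93157072, -0.25887911,  0.25525987,  0.18665274],
       [-0.3631864 ,  0.63082961, -0.68567459,  0.81853997],
       [ 0.01648135, -0.73146129, -0.68168376,  0.92913568],
       [ 0.        ,  0.        ,  0.        ,  1.        ]])}
wrist {'fovy': 60.330900710047835, 'cx': 320.67114271333867, 'cy': 245.41304257021605, 'mount': array([[ 1.86137399e-03, -9.55115428e-01, -2.96228043e-01,
         7.55327266e-02],
       [ 9.99998162e-01,  1.64184155e-03,  9.89853520e-04,
         5.41919485e-04],
       [-4.59064859e-04, -2.96229342e-01,  9.55116729e-01,
        -1.41940257e-01],
       [ 0.00000000e+00,  0.00000000e+00,  0.00000000e+00,
         1.00000000e+00]])}
```

View pics/scene0.png

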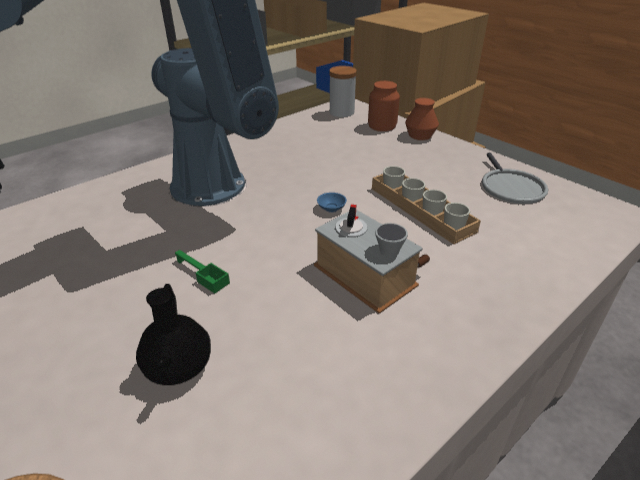

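View pics/side0.png

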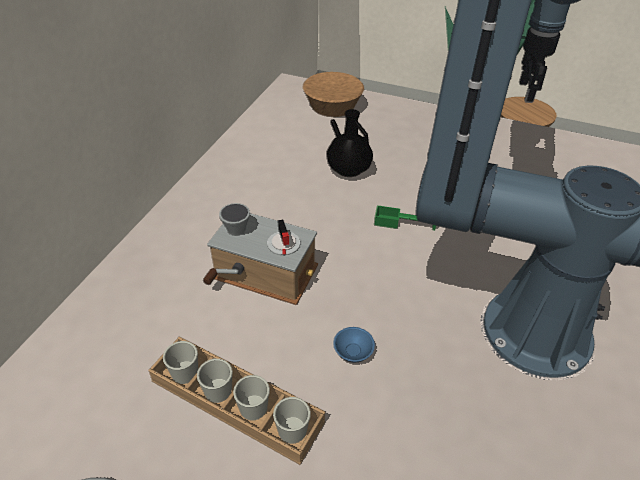

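View pics/wrist0.png

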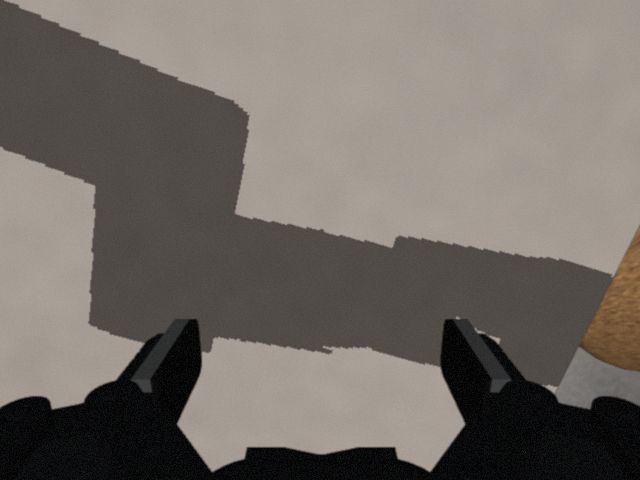

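Run:
```python
import cv2
a=cv2.imread("pics/scene0.png")[190:310,300:440]
b=cv2.imread("pics/side0.png")[190:310,195:335]
cv2.imwrite("pics/cs.png",cv2.resize(a,None,fx=5,fy=5,interpolation=cv2.INTER_CUBIC))
cv2.imwrite("pics/cd.png",cv2.resize(b,None,fx=5,fy=5,interpolation=cv2.INTER_CUBIC))
```

```text
(no output)
```

View pics/cs.png

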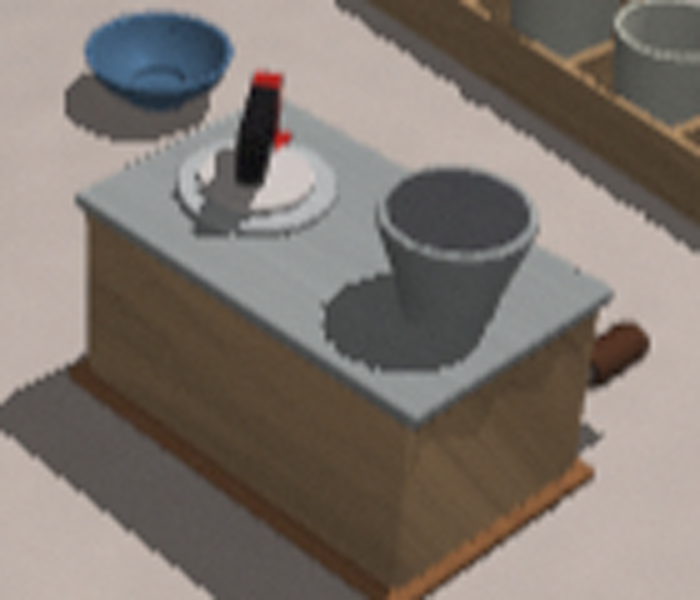

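View pics/cd.png

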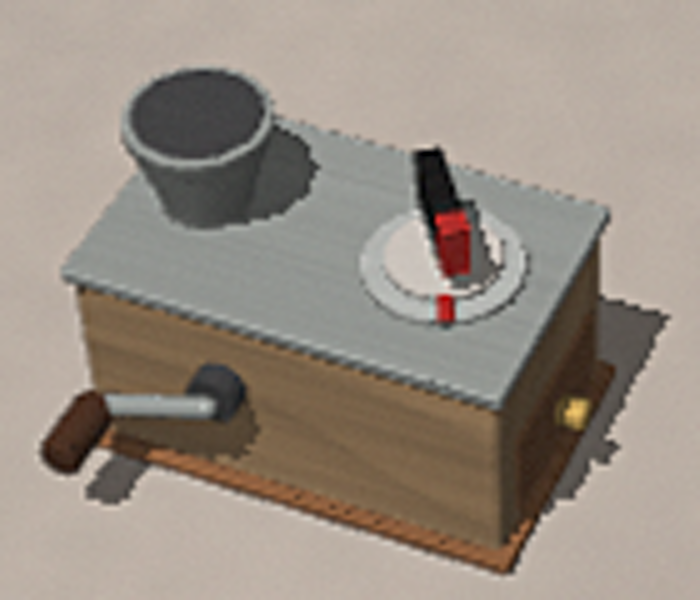

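```bash
cat > h.py <<'E'
import numpy as np, cv2
from scipy.spatial.transform import Rotation as R
from bench import status,cams,ctrl
def K(n):
    i=cams.camera_info(n); return i,240/np.tan(np.radians(i['fovy'])/2)
def pose():
    o=status.get_obs(); T=np.eye(4); T[:3,3]=o['eef_pos']; T[:3,:3]=R.from_quat(o['eef_rot'],scalar_first=True).as_matrix(); return o,T
def cam(n,T=None):
    i,f=K(n)
    W=i['world_from_camera'] if 'world_from_camera' in i else T@i['mount']
    return i,f,W
def onz(n,u,v,z,T=None):
    i,f,W=cam(n,T)
    d=W[:3,:3]@np.array([(u-i['cx'])/f,(v-i['cy'])/f,1]); o=W[:3,3]
    return o+d*(z-o[2])/d[2]
def proj(n,p,T=None):
    i,f,W=cam(n,T)
    c=np.linalg.inv(W)@np.append(p,1); return np.array([i['cx']+f*c[0]/c[2],i['cy']+f*c[1]/c[2]])
E
python3 - <<'E'
from h import *
s=lambda x,y,z:onz("scene",300+x/5-.4,190+y/5-.4,z).round(4)
d=lambda x,y,z:onz("side",195+x/5-.4,190+y/5-.4,z).round(4)
print("disc",s(257,187,.115),d(443,265,.115))
print("hopper",s(457,213,.16),d(196,118,.16))
print("red top end",s(268,75,.156),d(452,213,.156))
print("black top end d",d(428,150,.156))
print("tab tip",s(290,140,.118),d(446,322,.116))
print("deck corners d",d(608,208,.11),d(500,405,.11),d(65,278,.11))
print("deck corners s",s(80,200,.11),s(418,418,.11),s(610,295,.11))
E
```

```text
disc [0.5573 0.0555 0.115 ] [0.5512 0.0624 0.115 ]
hopper [0.6682 0.0584 0.16  ] [0.6659 0.0617 0.16  ]
red top end [0.5393 0.0779 0.156 ] [0.5421 0.0707 0.156 ]
black top end d [0.5675 0.0386 0.156 ]
tab tip [0.5438 0.0895 0.118 ] [0.5356 0.0941 0.116 ]
deck corners d [ 0.5008 -0.0029  0.11  ] [0.4982 0.1241 0.11  ] [0.6998 0.1263 0.11  ]
deck corners s [ 0.5072 -0.0055  0.11  ] [ 0.707  -0.0015  0.11  ] [0.7072 0.1172 0.11  ]
```

```bash
cat >> h.py <<'E'
def rel(p,xb):
    "shift cm & rot deg to reach tcp p, pointing straight down with tool x at bearing xb deg"
    o,T=pose(); a=np.radians(xb)
    Rt=np.array([[np.cos(a),np.sin(a),0],[np.sin(a),-np.cos(a),0],[0,0,-1]])
    return (T[:3,:3].T@(np.array(p)-T[:3,3])*100).round(2), np.degrees(R.from_matrix(T[:3,:3].T@Rt).as_rotvec()).round(2)
E
python3 - <<'E'
from h import *
print(rel((.554,.058,.26),127)); print(rel((.38,-.26,.31),70)); print(onz("scene",172,380,0),onz("side",350,175,0))
E
```

```text
(array([ 55.06, -49.05,  -2.86]), array([-4.0000e-02, -9.0000e-02, -1.1234e+02]))
(array([ 30.18, -22.7 ,  -7.9 ]), array([-6.000e-02, -5.000e-02, -5.534e+01]))
[ 0.57239464 -0.40991464  0.        ] [ 5.40309705e-01 -3.66150125e-01 -1.11022302e-16]
```

```bash
python3 -m handwheel '[{"grip":8.5,"linear":[2.5,-2,-2],"rotation":[0,0,-6]},{"grip":8.5,"linear":[5.5,-4,-4],"rotation":[0,0,-12]},{"grip":8.5,"linear":[8.5,-6.5,-6],"rotation":[0,0,-18]},{"grip":8.5,"linear":[11.5,-8.8,-8],"rotation":[0,0,-24]},{"grip":8.5,"linear":[14.5,-11,-8],"rotation":[0,0,-30]},{"grip":8.5,"linear":[17.5,-13.2,-8],"rotation":[0,0,-36]},{"grip":8.5,"linear":[20.5,-15.5,-8],"rotation":[0,0,-42]},{"grip":8.5,"linear":[23.5,-18,-8],"rotation":[0,0,-48]},{"grip":8.5,"linear":[26.5,-20.5,-8],"rotation":[0,0,-54]},{"grip":8.5,"linear":[29.5,-23,-8],"rotation":[0,0,-60]},{"grip":8.5,"linear":[32.5,-25.5,-8],"rotation":[0,0,-66]},{"grip":8.5,"linear":[35,-28,-8],"rotation":[0,0,-72]}]'
python3 - <<'E'
from h import *
print(pose()[0]['q'].round(2),rel((.554,.058,.26),127))
E
```

```text
time_s: 1.15
eef_pos: [0.4142, -0.1948, 0.3112]
eef_rot: [0.0, 0.726, 0.688, 0.0]
wrist_force: [0.1, 0.7, 0.2]
opening: 0.993
[-0.7  -0.15  1.78  0.    1.51 -0.65] (array([25.98, 12.62,  5.13]), array([ 2.000e-02, -0.000e+00, -4.003e+01]))
```

```bash
python3 -m handwheel '[{"grip":8.5,"linear":[3,1.5,0],"rotation":[0,0,-5]},{"grip":8.5,"linear":[6,3,0],"rotation":[0,0,-10]},{"grip":8.5,"linear":[9.2,4.5,0.5],"rotation":[0,0,-15]},{"grip":8.5,"linear":[12.5,6,1.3],"rotation":[0,0,-20]},{"grip":8.5,"linear":[15.7,7.5,2.1],"rotation":[0,0,-25]},{"grip":8.5,"linear":[19,9,2.9],"rotation":[0,0,-30]},{"grip":8.5,"linear":[22.2,10.6,3.7],"rotation":[0,0,-35]},{"grip":8.5,"linear":[24.5,12,4.5],"rotation":[0,0,-38]},{"grip":8.5,"linear":[25.6,12.5,5],"rotation":[0,0,-39]},{"grip":8.5,"linear":[25.6,12.5,5],"rotation":[0,0,-39]},{"grip":8.5,"linear":[25.6,12.5,5],"rotation":[0,0,-39]}]'
python3 - <<'E'
from h import *
o,T=pose(); np.save("T1.npy",T)
print(o['q'].round(2),rel((.554,.058,.26),127))
cv2.imwrite("pics/w1.png",cams.camera("wrist")[:,:,::-1])
for z in (.118,.156): print(proj("wrist",(.554,.058,z),T))
E
```

```text
time_s: 2.07
eef_pos: [0.5524, 0.0513, 0.2607]
eef_rot: [-0.001, 0.457, 0.89, -0.001]
wrist_force: [-0.4, -0.4, -0.0]
opening: 0.997
[-0.12  0.11  1.62 -0.    1.41 -0.74] (array([0.45, 0.52, 0.07]), array([-0.1 , -0.04, -1.34]))
[328.58472071 221.69466218]
[329.60804612 236.46716298]
```

View pics/w1.png

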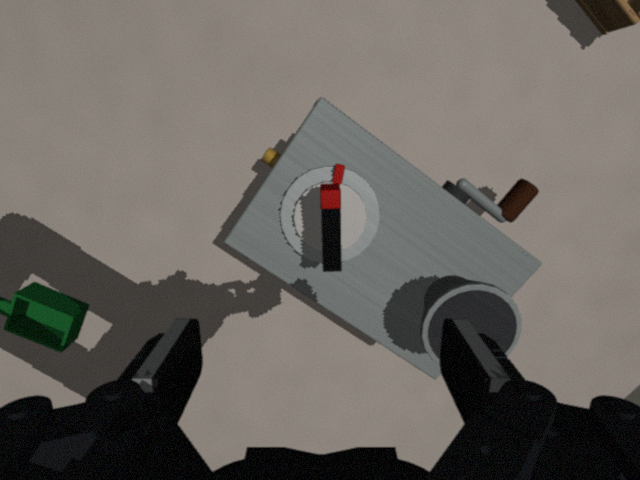

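Run:
```python
import cv2
a=cv2.imread("pics/w1.png")[150:290,260:400]
cv2.imwrite("pics/w1c.png",cv2.resize(a,None,fx=4,fy=4,interpolation=cv2.INTER_CUBIC))
```

```text
(no output)
```

View pics/w1c.png

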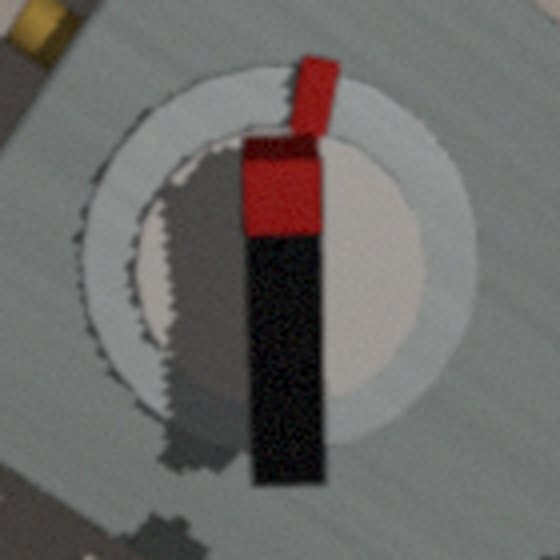

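Run:
```python
from h import *
T=np.load("T1.npy")
w=lambda x,y,z:onz("wrist",260+x/4-.4,150+y/4-.4,z,T)
c=[w(*p,.156) for p in [(245,160),(321,158),(255,485),(325,483)]]
m1=(c[0]+c[1])/2;m2=(c[2]+c[3])/2
print("centre",(m1+m2)/2,"len",np.linalg.norm(m1-m2),"thick",np.linalg.norm(c[0]-c[1]),"bearing",np.degrees(np.arctan2(*(m1-m2)[1::-1])))
ctr=(m1+m2)/2
tip=w(319,60,.118);print("tip",tip,np.linalg.norm((tip-ctr)[:2]),np.degrees(np.arctan2(*(tip-ctr)[1::-1])))
print("disc c",w(279,268,.118), "ring c",w(279,258,.112))
```

```text
centre [0.55282545 0.06133146 0.156     ] len 0.052059087272129476 thick 0.011404008112122206 bearing 127.38791574783338
tip [0.53640242 0.09457847 0.118     ] 0.03708207008497835 116.28799473744135
disc c [0.55225768 0.06130824 0.118     ] ring c [0.55209293 0.0617223  0.112     ]
```

Run:
```python
from h import *
print(rel((.5525,.0613,.128),127.4))
```

```text
(array([ 0.87,  0.63, 13.32]), array([-0.06, -0.  , -1.81]))
```

```bash
python3 -m handwheel '[{"grip":8.5,"linear":[0.5,0.4,1],"rotation":[0,0,-1.2]},{"grip":8.5,"linear":[0.87,0.63,3],"rotation":[0,0,-1.8]},{"grip":8.5,"linear":[0.87,0.63,5.5],"rotation":[0,0,-1.8]},{"grip":8.5,"linear":[0.87,0.63,8],"rotation":[0,0,-1.8]},{"grip":8.5,"linear":[0.87,0.63,10.5],"rotation":[0,0,-1.8]},{"grip":8.5,"linear":[0.87,0.63,12.5],"rotation":[0,0,-1.8]},{"grip":8.5,"linear":[0.87,0.63,13.3],"rotation":[0,0,-1.8]},{"grip":8.5,"linear":[0.87,0.63,13.3],"rotation":[0,0,-1.8]},{"grip":8.5,"linear":[0.87,0.63,13.3],"rotation":[0,0,-1.8]}]'
python3 - <<'E'
from h import *
print(rel((.5525,.0613,.128),127.4),status.get_obs()['torque'],status.get_obs()['wrist_force'])
cv2.imwrite("pics/w2.png",cams.camera("wrist")[:,:,::-1])
E
```

```text
time_s: 2.87
eef_pos: [0.5532, 0.0616, 0.1288]
eef_rot: [0.0, 0.443, 0.897, 0.0]
wrist_force: [1.0, 0.0, 1.3]
opening: 0.997
(array([ 0.02, -0.07,  0.08]), array([0.01, 0.01, 0.01])) [ 0.03736478 -0.024149   -0.06724312] [9.53816219e-01 1.19316048e-03 1.31047810e+00]
```

View pics/w2.png

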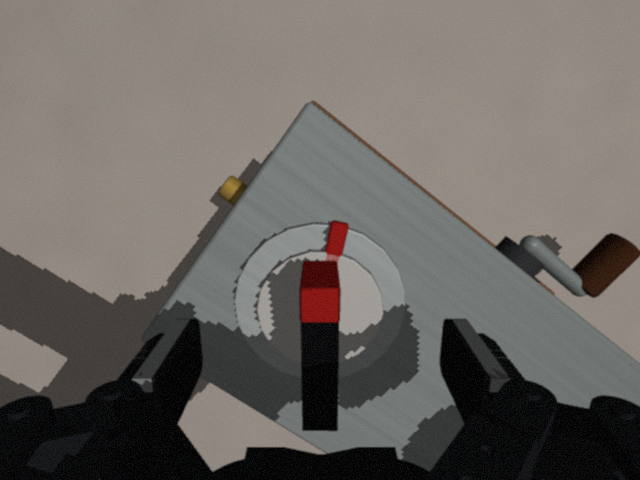

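The wing stands vertical at column 320, centred between the jaws (columns 200 and 442). I'm closing now.

```bash
python3 -m handwheel '[{"grip":4,"linear":[0,0,0],"rotation":[0,0,0]},{"grip":2,"linear":[0,0,0],"rotation":[0,0,0]},{"grip":0.5,"linear":[0,0,0],"rotation":[0,0,0]},{"grip":0.5,"linear":[0,0,0],"rotation":[0,0,0]},{"grip":0.5,"linear":[0,0,0],"rotation":[0,0,0]},{"grip":0.5,"linear":[0,0,0],"rotation":[0,0,0]},{"grip":0.5,"linear":[0,0,0],"rotation":[0,0,0]},{"grip":0.5,"linear":[0,0,0],"rotation":[0,0,0]},{"grip":0.5,"linear":[0,0,0],"rotation":[0,0,0]},{"grip":0.5,"linear":[0,0,0],"rotation":[0,0,0]}]'
cat >> h.py <<'E'
def st():
    o,T=pose(); print("t",o['time_s'],"tool bearing %.2f"%np.degrees(np.arctan2(T[1,0],T[0,0])),"tau",o['torque'].round(3),"F",o['wrist_force'].round(2),"pos",o['eef_pos'].round(4),"q6 %.3f"%o['q'][5],"eff6 %.3f"%o['joint_efforts'][5],"op %.3f"%o['opening'])
E
python3 - <<'E'
from h import *
st()
cv2.imwrite("pics/w3.png",cams.camera("wrist")[:,:,::-1])
E
```

```text
time_s: 3.75
eef_pos: [0.5528, 0.0619, 0.1286]
eef_rot: [-0.0, 0.443, 0.897, -0.0]
wrist_force: [-4.8, -1.7, 5.3]
opening: 0.13
t 3.75 tool bearing 127.46 tau [-0.247  0.696  0.028] F [-4.8  -1.66  5.3 ] pos [0.5528 0.0619 0.1286] q6 -0.755 eff6 -0.005 op 0.130
```

View pics/w3.png

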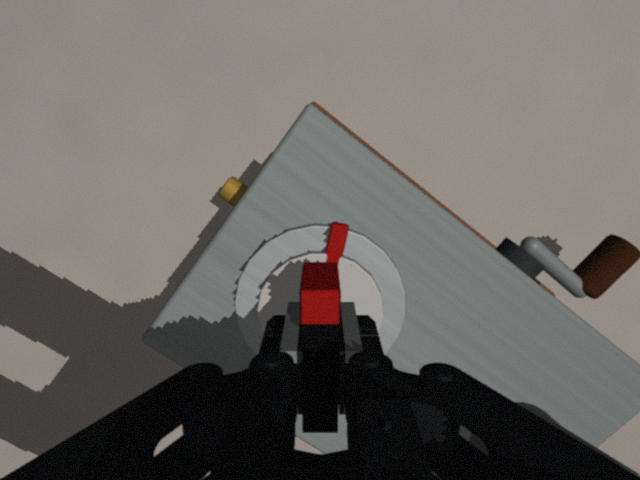

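```bash
python3 -m handwheel '[{"grip":0.5,"linear":[0,-0.07,0],"rotation":[0,0,0]},{"grip":0.5,"linear":[0,-0.07,0],"rotation":[0,0,0]},{"grip":0.5,"linear":[0,-0.07,0],"rotation":[0,0,3]},{"grip":0.5,"linear":[0,-0.07,0],"rotation":[0,0,6]},{"grip":0.5,"linear":[0,-0.07,0],"rotation":[0,0,9]},{"grip":0.5,"linear":[0,-0.07,0],"rotation":[0,0,12]},{"grip":0.5,"linear":[0,-0.07,0],"rotation":[0,0,15]},{"grip":0.5,"linear":[0,-0.07,0],"rotation":[0,0,18]},{"grip":0.5,"linear":[0,-0.07,0],"rotation":[0,0,21]},{"grip":0.5,"linear":[0,-0.07,0],"rotation":[0,0,24]}]'
python3 -c "from h import *;st()"
```

```text
time_s: 4.63
eef_pos: [0.5529, 0.0619, 0.1286]
eef_rot: [0.0, 0.62, 0.784, 0.0]
wrist_force: [-1.2, 1.2, 4.1]
opening: 0.129
t 4.6333 tool bearing 103.31 tau [0.007 0.159 0.106] F [-1.16  1.16  4.08] pos [0.5529 0.0619 0.1286] q6 -0.335 eff6 -0.791 op 0.129
```

```bash
python3 -m handwheel '[{"grip":0.5,"linear":[0,0,0],"rotation":[0,0,0]},{"grip":0.5,"linear":[0,0,0],"rotation":[0,0,0]},{"grip":0.5,"linear":[0,0,0],"rotation":[0,0,0]}]'
python3 -c "from h import *;st()"
python3 -m handwheel '[{"grip":0.5,"linear":[0,0,0],"rotation":[0,0,2]},{"grip":0.5,"linear":[0,0,0],"rotation":[0,0,4]},{"grip":0.5,"linear":[0,0,0],"rotation":[0,0,6]},{"grip":0.5,"linear":[0,0,0],"rotation":[0,0,8]}]'
python3 -c "from h import *;st()"
python3 -m handwheel '[{"grip":0.5,"linear":[0,0,0],"rotation":[0,0,2]},{"grip":0.5,"linear":[0,0,0],"rotation":[0,0,4]},{"grip":0.5,"linear":[0,0,0],"rotation":[0,0,6]}]'
python3 -c "from h import *;st()"
```

```text
time_s: 4.88
eef_pos: [0.5529, 0.0619, 0.1286]
eef_rot: [0.0, 0.619, 0.786, 0.0]
wrist_force: [-0.5, 0.4, 4.5]
opening: 0.125
t 4.8833 tool bearing 103.54 tau [0.12  0.084 0.019] F [-0.47  0.4   4.46] pos [0.5529 0.0619 0.1286] q6 -0.339 eff6 0.036 op 0.125
time_s: 5.22
eef_pos: [0.553, 0.0619, 0.1286]
eef_rot: [0.0, 0.673, 0.74, 0.0]
wrist_force: [-0.3, 1.4, 4.8]
opening: 0.13
t 5.2167 tool bearing 95.43 tau [ 0.113 -0.007  0.031] F [-0.27  1.37  4.75] pos [0.553  0.0619 0.1286] q6 -0.197 eff6 -0.514 op 0.130
time_s: 5.47
eef_pos: [0.553, 0.0619, 0.1286]
eef_rot: [0.0, 0.711, 0.704, 0.001]
wrist_force: [-0.5, 1.6, 4.3]
opening: 0.125
t 5.4667 tool bearing 89.43 tau [ 0.115 -0.043  0.004] F [-0.48  1.58  4.27] pos [0.553  0.0619 0.1286] q6 -0.092 eff6 -0.514 op 0.125
```

```bash
python3 -m handwheel '[{"grip":0.5,"linear":[0,0,0],"rotation":[0,0,2]},{"grip":0.5,"linear":[0,0,0],"rotation":[0,0,4]},{"grip":0.5,"linear":[0,0,0],"rotation":[0,0,6]}]' >/dev/null
python3 -c "from h import *;st()"
python3 -m handwheel '[{"grip":0.5,"linear":[0,0,0],"rotation":[0,0,2]},{"grip":0.5,"linear":[0,0,0],"rotation":[0,0,4]},{"grip":0.5,"linear":[0,0,0],"rotation":[0,0,6]}]' >/dev/null
python3 -c "from h import *;st()"
```

```text
t 5.7167 tool bearing 83.43 tau [ 0.125 -0.049  0.072] F [0.68 0.28 3.71] pos [0.5531 0.0618 0.1286] q6 0.012 eff6 -0.514 op 0.126
t 5.9667 tool bearing 77.43 tau [ 0.086 -0.088  0.089] F [1.27 1.04 3.91] pos [0.5531 0.0618 0.1286] q6 0.117 eff6 -0.514 op 0.132
```

```bash
python3 -m handwheel '[{"grip":0.5,"linear":[0,0,0],"rotation":[0,0,2]},{"grip":0.5,"linear":[0,0,0],"rotation":[0,0,4]}]' >/dev/null
python3 -c "from h import *;st()"
```

```text
t 6.1333 tool bearing 73.42 tau [ 0.089 -0.133 -0.023] F [ 0.71 -0.22  3.87] pos [0.5531 0.0618 0.1286] q6 0.187 eff6 -0.514 op 0.126
```

```bash
python3 -m handwheel '[{"grip":0.5,"linear":[0,0,0],"rotation":[0,0,2]},{"grip":0.5,"linear":[0,0,0],"rotation":[0,0,4]}]' >/dev/null
python3 -c "from h import *;st()"
```

```text
t 6.3 tool bearing 69.43 tau [ 0.086 -0.122  0.023] F [0.54 1.18 4.16] pos [0.5532 0.0618 0.1286] q6 0.257 eff6 -0.514 op 0.132
```

```bash
python3 -m handwheel '[{"grip":0.5,"linear":[0,0,0],"rotation":[0,0,2]},{"grip":0.5,"linear":[0,0,0],"rotation":[0,0,4]}]' >/dev/null
python3 -c "from h import *;st()"
```

```text
t 6.4667 tool bearing 65.43 tau [ 0.06  -0.135 -0.015] F [0.69 1.18 3.22] pos [0.5532 0.0618 0.1286] q6 0.327 eff6 -0.514 op 0.128
```

```bash
python3 -m handwheel '[{"grip":0.5,"linear":[0,0,0],"rotation":[0,0,2]},{"grip":0.5,"linear":[0,0,0],"rotation":[0,0,4]}]' >/dev/null
python3 -c "from h import *;st()"
```

```text
t 6.6333 tool bearing 61.43 tau [ 0.079 -0.114  0.053] F [0.43 0.47 2.73] pos [0.5532 0.0617 0.1286] q6 0.396 eff6 -0.513 op 0.127
```

```bash
python3 -m handwheel '[{"grip":0.5,"linear":[0,0,0],"rotation":[0,0,2]},{"grip":0.5,"linear":[0,0,0],"rotation":[0,0,4]},{"grip":0.5,"linear":[0,0,0],"rotation":[0,0,6]}]' >/dev/null
python3 -c "from h import *;st()"
```

```text
t 6.8833 tool bearing 55.43 tau [ 0.044 -0.19   0.021] F [ 0.93 -0.18  3.  ] pos [0.5533 0.0617 0.1286] q6 0.501 eff6 -0.513 op 0.129
```

```bash
python3 -m handwheel '[{"grip":0.5,"linear":[0,0,0],"rotation":[0,0,2]},{"grip":0.5,"linear":[0,0,0],"rotation":[0,0,4]}]' >/dev/null
python3 -c "from h import *;st()"
```

```text
t 7.05 tool bearing 51.43 tau [-0.039 -0.215  0.083] F [1.09 0.9  3.62] pos [0.5533 0.0617 0.1287] q6 0.571 eff6 -0.513 op 0.129
```

```bash
python3 -m handwheel '[{"grip":0.5,"linear":[0,0,0],"rotation":[0,0,2]},{"grip":0.5,"linear":[0,0,0],"rotation":[0,0,4]}]' >/dev/null
python3 -c "from h import *;st();cv2.imwrite('pics/w4.png',cams.camera('wrist')[:,:,::-1])"
```

```text
t 7.2167 tool bearing 47.43 tau [ 0.018 -0.247  0.076] F [0.69 0.45 3.38] pos [0.5533 0.0616 0.1286] q6 0.641 eff6 -0.513 op 0.125
```

View pics/w4.png

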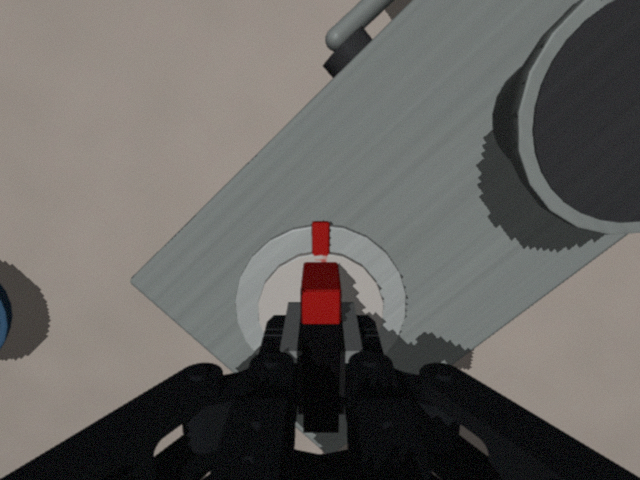

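The wing has followed the gripper. The red pointer is lined up with it at column 320, so the wing is pushing it. The screw still turns freely after 80°, so I'm going on.

```bash
python3 -m handwheel '[{"grip":0.5,"linear":[0,0,0],"rotation":[0,0,2]},{"grip":0.5,"linear":[0,0,0],"rotation":[0,0,4]}]' >/dev/null
python3 -c "from h import *;st()"
```

```text
t 7.4333 tool bearing 43.47 tau [-0.021 -0.243  0.013] F [1.08 0.88 3.24] pos [0.5533 0.0616 0.1287] q6 0.710 eff6 -0.569 op 0.132
```

```bash
python3 -m handwheel '[{"grip":0.5,"linear":[0,0,0],"rotation":[0,0,2]},{"grip":0.5,"linear":[0,0,0],"rotation":[0,0,4]}]' >/dev/null
python3 -c "from h import *;st()"
```

```text
t 7.6 tool bearing 39.46 tau [-0.017 -0.283  0.02 ] F [1.78 0.08 2.6 ] pos [0.5533 0.0616 0.1286] q6 0.780 eff6 -0.513 op 0.126
```

```bash
python3 -m handwheel '[{"grip":0.5,"linear":[0,0,0],"rotation":[0,0,2]},{"grip":0.5,"linear":[0,0,0],"rotation":[0,0,4]}]' >/dev/null
python3 -c "from h import *;st()"
```

```text
t 7.7667 tool bearing 35.46 tau [-0.044 -0.31   0.038] F [ 2.09 -0.53  2.84] pos [0.5533 0.0616 0.1286] q6 0.850 eff6 -0.513 op 0.131
```

```bash
python3 -m handwheel '[{"grip":0.5,"linear":[0,0,0],"rotation":[0,0,2]},{"grip":0.5,"linear":[0,0,0],"rotation":[0,0,4]}]' >/dev/null
python3 -c "from h import *;st()"
```

```text
t 7.9333 tool bearing 31.46 tau [-0.13  -0.3    0.094] F [1.94 0.19 2.56] pos [0.5534 0.0615 0.1287] q6 0.919 eff6 -0.495 op 0.128
```

```bash
python3 -m handwheel '[{"grip":0.5,"linear":[0,0,0],"rotation":[0,0,2]},{"grip":0.5,"linear":[0,0,0],"rotation":[0,0,4]}]' >/dev/null
python3 -c "from h import *;st()"
```

```text
t 8.1 tool bearing 27.47 tau [-0.11  -0.322  0.15 ] F [2.05 0.15 3.36] pos [0.5534 0.0615 0.1287] q6 0.989 eff6 -0.394 op 0.127
```

```bash
python3 -m handwheel '[{"grip":0.5,"linear":[0,0,0],"rotation":[0,0,2]},{"grip":0.5,"linear":[0,0,0],"rotation":[0,0,4]}]' >/dev/null
python3 -c "from h import *;st()"
```

```text
t 8.2667 tool bearing 23.48 tau [-0.119 -0.283  0.304] F [ 1.67 -0.81  3.51] pos [0.5534 0.0615 0.1287] q6 1.059 eff6 -0.298 op 0.129
```

```bash
for i in 1 2 3; do python3 -m handwheel '[{"grip":0.5,"linear":[0,0,0],"rotation":[0,0,0]},{"grip":0.5,"linear":[0,0,0],"rotation":[0,0,0]}]' >/dev/null; python3 -c "from h import *;st()"; done
python3 -c "
from h import *
o,T=pose();np.save('T5.npy',T)
im=cams.camera('wrist')[:,:,::-1];cv2.imwrite('pics/w5.png',im);cv2.imwrite('pics/w5c.png',cv2.resize(im[200:350,220:420],None,fx=4,fy=4,interpolation=cv2.INTER_CUBIC))"
```

```text
t 8.4333 tool bearing 23.59 tau [-0.177 -0.537  0.234] F [ 2.44 -1.77  3.29] pos [0.5533 0.0615 0.1286] q6 1.057 eff6 0.354 op 0.127
t 8.6 tool bearing 23.52 tau [-0.253 -0.78   0.31 ] F [ 5.25 -1.91  2.6 ] pos [0.5533 0.0615 0.1286] q6 1.058 eff6 0.232 op 0.128
t 8.7667 tool bearing 23.48 tau [-0.293 -0.942  0.233] F [ 5.04 -1.    3.19] pos [0.5533 0.0615 0.1287] q6 1.059 eff6 0.236 op 0.130
```

View pics/w5c.png

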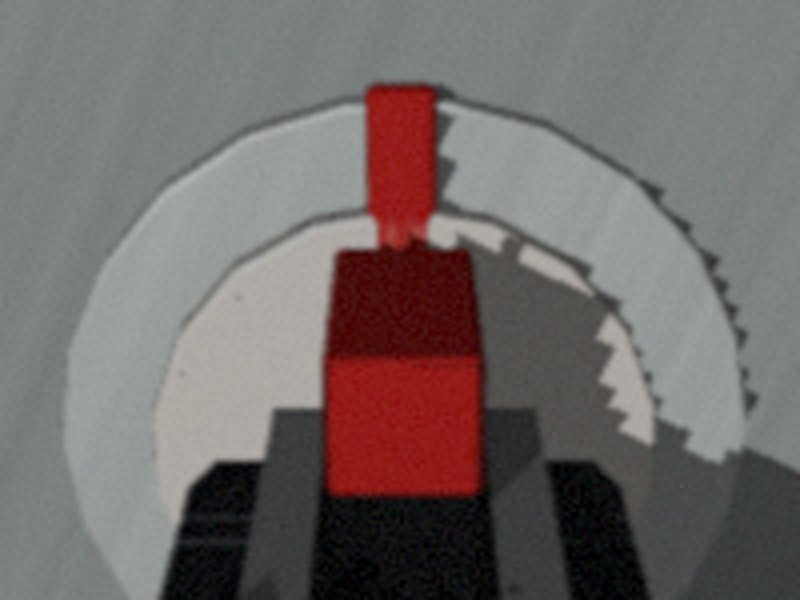

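```bash
python3 -m handwheel '[{"grip":0.5,"linear":[0,0,0],"rotation":[0,0,-3]},{"grip":0.5,"linear":[0,0,0],"rotation":[0,0,-7]},{"grip":0.5,"linear":[0,0,0],"rotation":[0,0,-11]},{"grip":0.5,"linear":[0,0,0],"rotation":[0,0,-15]},{"grip":0.5,"linear":[0,0,0],"rotation":[0,0,-19]},{"grip":0.5,"linear":[0,0,0],"rotation":[0,0,-23]},{"grip":0.5,"linear":[0,0,0],"rotation":[0,0,-27]},{"grip":0.5,"linear":[0,0,0],"rotation":[0,0,-31]},{"grip":0.5,"linear":[0,0,0],"rotation":[0,0,-35]},{"grip":0.5,"linear":[0,0,0],"rotation":[0,0,-38]},{"grip":0.5,"linear":[0,0,0],"rotation":[0,0,-40]},{"grip":0.5,"linear":[0,0,0],"rotation":[0,0,-40]}]'>/dev/null
python3 -c "
from h import *
st();o,T=pose();np.save('T6.npy',T)
im=cams.camera('wrist')[:,:,::-1];cv2.imwrite('pics/w6.png',im);cv2.imwrite('pics/w6c.png',cv2.resize(im[200:350,220:420],None,fx=4,fy=4,interpolation=cv2.INTER_CUBIC))"
```

```text
t 9.8167 tool bearing 63.52 tau [-0.092 -0.915  0.038] F [ 4.61 -0.84  3.04] pos [0.5531 0.0618 0.1287] q6 0.360 eff6 -0.544 op 0.129
```

View pics/w6c.png

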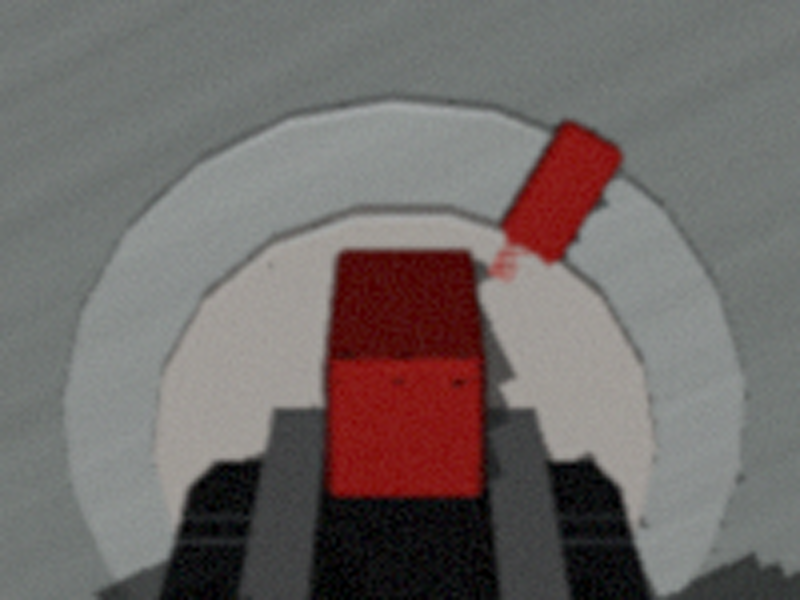

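```bash
cat >> h.py <<'E'
def bear(T,x,y,z,x0=220,y0=200,s=4,c=None):
    p=onz("wrist",x0+x/s-.4,y0+y/s-.4,z,T)
    c=T[:3,3] if c is None else c
    d=(p-c)[:2]; return p.round(4),np.hypot(*d).round(4),np.degrees(np.arctan2(d[1],d[0])).round(2)
E
python3 - <<'E'
from h import *
for f,tip,base in(("T5.npy",(402,88),(402,210)),("T6.npy",(595,138),(530,246))):
    T=np.load(f)
    for z in(.116,.118):
        a=bear(T,*tip,z);b=bear(T,*base,z);d=a[0]-b[0]
        print(f,z,a,b,"axis dir",np.degrees(np.arctan2(d[1],d[0])))
E
```

```text
T5.npy 0.116 (array([0.5871, 0.076 , 0.116 ]), np.float64(0.0368), np.float64(23.24)) (array([0.5757, 0.0711, 0.116 ]), np.float64(0.0244), np.float64(23.08)) axis dir 23.259220945528355
T5.npy 0.118 (array([0.5875, 0.0762, 0.118 ]), np.float64(0.0373), np.float64(23.25)) (array([0.5763, 0.0713, 0.118 ]), np.float64(0.0251), np.float64(23.09)) axis dir 23.62937773065685
T6.npy 0.116 (array([0.5842, 0.0818, 0.116 ]), np.float64(0.037), np.float64(32.76)) (array([0.5739, 0.0745, 0.116 ]), np.float64(0.0244), np.float64(31.6)) axis dir 35.32664456759628
T6.npy 0.118 (array([0.5843, 0.0824, 0.118 ]), np.float64(0.0374), np.float64(33.52)) (array([0.574 , 0.0752, 0.118 ]), np.float64(0.0249), np.float64(32.78)) axis dir 34.95466963050307
```

The pointer sprang back with the burr, to a bearing of about 33°. A quarter turn from it puts the wing near 123°.

```bash
python3 -m handwheel '[{"grip":0.5,"linear":[0,0,0],"rotation":[0,0,-4]},{"grip":0.5,"linear":[0,0,0],"rotation":[0,0,-9]},{"grip":0.5,"linear":[0,0,0],"rotation":[0,0,-14]},{"grip":0.5,"linear":[0,0,0],"rotation":[0,0,-19]},{"grip":0.5,"linear":[0,0,0],"rotation":[0,0,-24]},{"grip":0.5,"linear":[0,0,0],"rotation":[0,0,-29]},{"grip":0.5,"linear":[0,0,0],"rotation":[0,0,-34]},{"grip":0.5,"linear":[0,0,0],"rotation":[0,0,-39]},{"grip":0.5,"linear":[0,0,0],"rotation":[0,0,-44]},{"grip":0.5,"linear":[0,0,0],"rotation":[0,0,-49]},{"grip":0.5,"linear":[0,0,0],"rotation":[0,0,-52]},{"grip":0.5,"linear":[0,0,0],"rotation":[0,0,-54]}]'>/dev/null
python3 -m handwheel '[{"grip":0.5,"linear":[0,0,0],"rotation":[0,0,-3]},{"grip":0.5,"linear":[0,0,0],"rotation":[0,0,-5]},{"grip":0.5,"linear":[0,0,0],"rotation":[0,0,-5]},{"grip":0.5,"linear":[0,0,0],"rotation":[0,0,-5]}]'>/dev/null
python3 -c "
from h import *
st();o,T=pose();np.save('T7.npy',T)
im=cams.camera('wrist')[:,:,::-1];cv2.imwrite('pics/w7.png',im);cv2.imwrite('pics/w7c.png',cv2.resize(im[200:350,220:420],None,fx=4,fy=4,interpolation=cv2.INTER_CUBIC))
s=cams.camera('side')[:,:,::-1];cv2.imwrite('pics/s7c.png',cv2.resize(s[190:310,195:335],None,fx=5,fy=5,interpolation=cv2.INTER_CUBIC))"
```

```text
t 11.2 tool bearing 122.38 tau [ 0.031 -0.671  0.01 ] F [ 3.88 -0.56  5.59] pos [0.5526 0.0619 0.1286] q6 -0.668 eff6 -0.082 op 0.125
```

View pics/w7c.png

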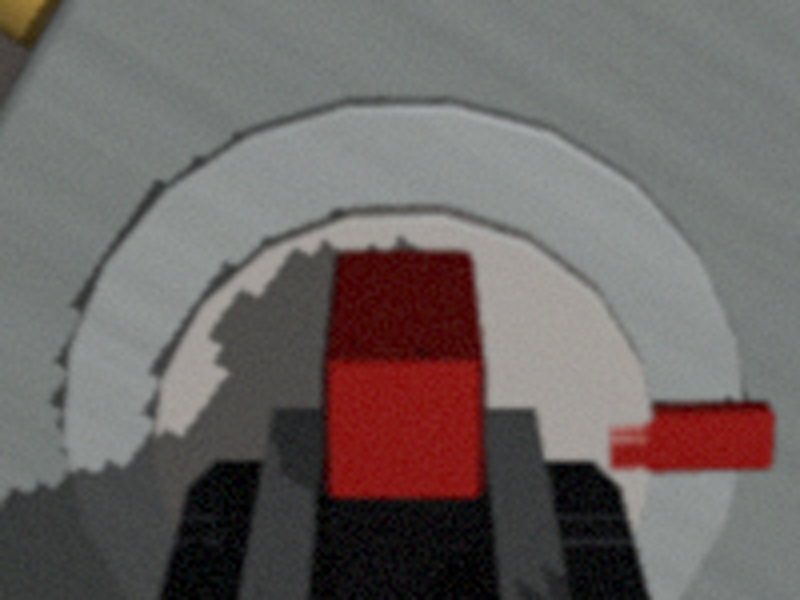

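View pics/s7c.png

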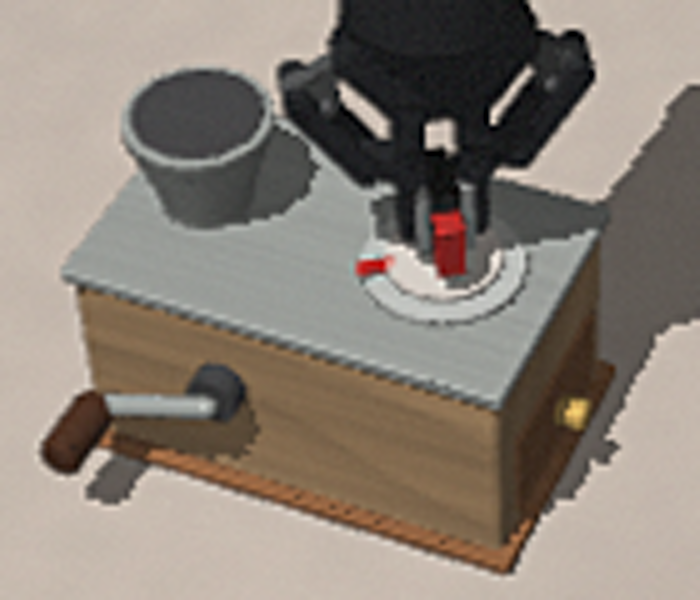

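Run:
```python
from h import *
T=np.load("T7.npy"); x,y,_=T[:3,3]
for z in(.116,.118):
    a=bear(T,770,438,z);b=bear(T,655,438,z);d=a[0]-b[0]
    print(z,a,b,np.degrees(np.arctan2(d[1],d[0])))
# ring ellipse centre -> axis estimate: left/right extremes of the outer ring and inner disc
print(bear(T,403,300,.118))
# wing bearing from top edges: left (328,360)-(328,497), right (481,360)-(484,497) at z=.156
l=[bear(T,*p,.156)[0] for p in((327,360),(328,497),(481,358),(484,497))]
print(l, [np.degrees(np.arctan2(*(l[i]-l[i+1])[1::-1])) for i in(0,2)], np.degrees(np.arctan2(*(l[2]-l[0])[1::-1]))+90, np.degrees(np.arctan2(*(l[3]-l[1])[1::-1]))+90)
```

```text
0.116 (array([0.5843, 0.0818, 0.116 ]), np.float64(0.0375), np.float64(32.09)) (array([0.5743, 0.0754, 0.116 ]), np.float64(0.0256), np.float64(31.91)) 32.61924307119281
0.118 (array([0.5834, 0.0823, 0.118 ]), np.float64(0.037), np.float64(33.6)) (array([0.5735, 0.0761, 0.118 ]), np.float64(0.0253), np.float64(34.12)) 32.057375734205365
(array([0.5439, 0.075 , 0.118 ]), np.float64(0.0157), np.float64(123.63))
[array([0.5337, 0.0804, 0.156 ]), array([0.5398, 0.0707, 0.156 ]), array([0.5434, 0.0867, 0.156 ]), array([0.5499, 0.0771, 0.156 ])] [np.float64(122.16439051359853), np.float64(124.10127419424741)] 123.00310069207632 122.36093755936963
```

```bash
python3 -m handwheel '[{"grip":0.5,"linear":[0,0,0],"rotation":[0,0,0]},{"grip":0.5,"linear":[0,0,0],"rotation":[0,0,0]},{"grip":0.5,"linear":[0,0,0],"rotation":[0,0,0]},{"grip":0.5,"linear":[0,0,0],"rotation":[0,0,0]},{"grip":0.5,"linear":[0,0,0],"rotation":[0,0,0]},{"grip":0.5,"linear":[0,0,0],"rotation":[0,0,0]}]'>/dev/null
python3 -c "
from h import *
st();o,T=pose();np.save('T8.npy',T)
im=cams.camera('wrist')[:,:,::-1];cv2.imwrite('pics/w8c.png',cv2.resize(im[200:350,220:420],None,fx=4,fy=4,interpolation=cv2.INTER_CUBIC))
cv2.imwrite('pics/s8.png',cams.camera('scene')[:,:,::-1])"
```

```text
t 11.8 tool bearing 122.37 tau [-0.008 -0.621 -0.017] F [3.48 0.28 5.79] pos [0.5526 0.0619 0.1286] q6 -0.667 eff6 -0.005 op 0.132
```

View pics/w8c.png

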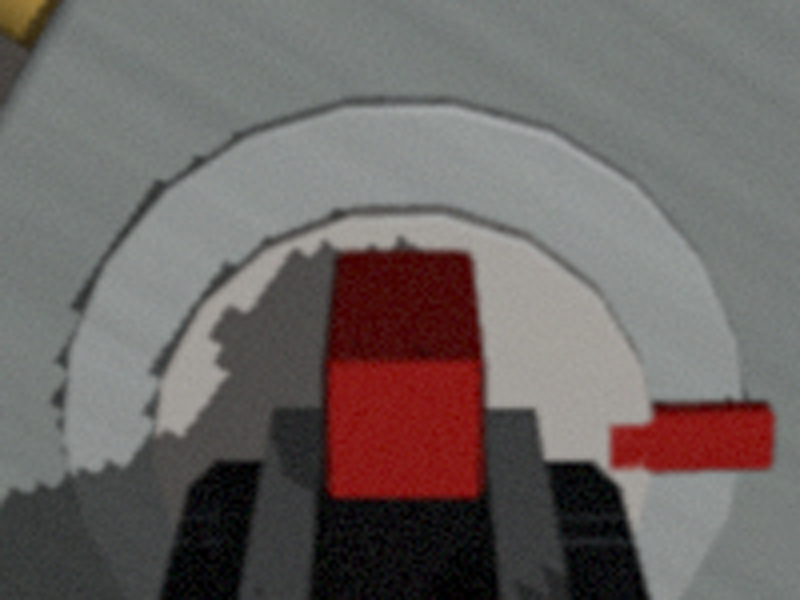

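View pics/s8.png

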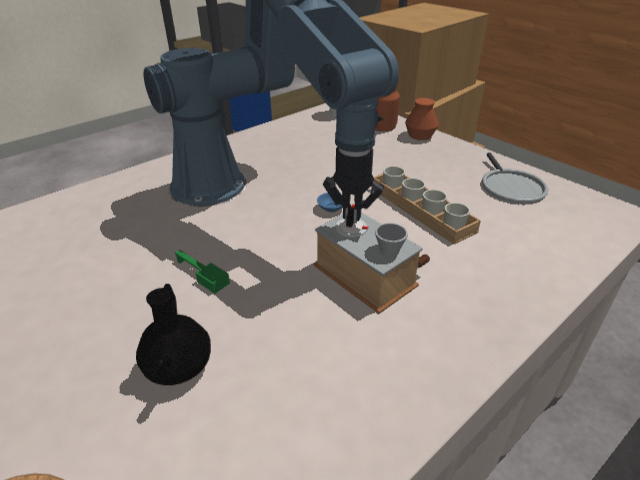

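The setting is steady. The pointer lies level at row 437, square to the wing at columns 328–483, and the cups, pot, dish and scoop are where they were.

```bash
python3 -c "from bench import ctrl;print(ctrl.hand_in())"
```

```text
the job is handed in; nothing more can be done
None
```

The grind is set and the job is handed in at about 12 s. The gripper is still closed on the thumbscrew, holding it a quarter turn back from the snug stop.

- **Seating:** I turned the thumbscrew about 104° clockwise. The wrist-joint effort stayed flat until the red end was near bearing 32°, then climbed steadily. I held it there at about 0.23–0.31 N m, roughly 0.16 rad of windup, which is past the 0.1 needed for snug.
- **Back-off:** As I loosened the screw, the pointer sprang back with the burr from about 23.5° to 32–33.5°. I measured the quarter turn from that relaxed position. The wing finished at about 122.4–122.6°, so the back-off is 90° within about 1°.
- **Last checks:** After a further half second of holding, the wing had not moved, and the twist left on the screw was about zero. A sideways force of about 3.5 N remained on the wrist. The cups, pot, dish and scoop stand where they were.

One disagreement: single wrist-torque readings were noisy by about ±0.05 N m, so I used the cleaner joint-effort trend to find the seat.

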